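# Clip the blue cover onto the sample carrier

### The job

The blue sample carrier with the pink-capped tubes is ready to leave the safety cabinet. Pick up the blue cover by its handle, set it down lengthwise along the carrier (do not drop it on), and press it straight down until both end clip arms have snapped under the carrier's rim and the cover sits flush. Let go of it; the orange carrier and the orange cover are for another batch and do not belong in this job.

Things in the scene. Friction and masses are not known exactly. Their poses are not given: they have to be found in the camera images.
- cover_grip (a point): Centre of the loose blue cover's handle bar: 76 along x, 16 wide (y), 14 mm tall; centre 36 mm above the top plate. Plate 109 x 84 x 5 mm, underside 41 mm below this point; side walls 78 mm apart inside, on which it stands on the table, end 75 mm below. About 160 g. x lengthwise, z up; alike after a half turn. Fully on: this point 41 mm straight above carrier_rim. An orange cover is a bystander.
- carrier_rim (a point): Centre of the open top, level with the rim's top, 60 mm above the table, of the blue carrier (fixed) with pink-capped tubes inside below the rim. Rim 108 mm along x (its length), 50 mm along y, 8 mm thick at the x ends, where it overhangs by 8 mm. z up; alike after a half turn. An orange carrier with white caps is a bystander.
- clip_a (a joint): Angle (rad) of the cream clip arm at the cover's +x end: 0 hanging straight (free or snapped under the rim), about 0.2 when the rim spreads it. Sprung; 30 mm wide; reaches 73 mm below cover_grip, with a slope that guides up to 8 mm along x. Arms meet the rim about 18 mm before fully on. Snapping both takes about 6 to 10 N down, while gripping the handle or on top of it; laid on unpressed, the cover stays 15 to 18 mm high.
- clip_b (a joint): The same for the clip arm at the cover's -x end.
Not all that is in view belongs to the job. Leave any green look-alike of the part that bears carrier_rim alone.

How it is judged (in metres and radians):
On the way:
1. the cover has been lifted off the table (height (world z) of cover_grip above 0.105 m), for 0.1 s.
At the end, for the whole second after the job is handed in: The blue cover is released and at rest, flat on the blue carrier's rim (its handle centre 36 to 44.5 mm above the rim's top, within 10 mm along and 15 mm across, lengthwise to within 12 degrees, tilted under 3.4 degrees), with both clip arms snapped back in under the rim (each under 0.09 rad) (z of cover_grip in the frame of carrier_rim between 0.036 and 0.0445 m and x of cover_grip in the frame of carrier_rim between -0.01 and 0.01 m and y of cover_grip in the frame of carrier_rim between -0.015 and 0.015 m and angle between the x axis of cover_grip and the x axis of carrier_rim, either way round below 0.21 rad and angle between cover_grip's own z axis and vertical below 0.06 rad and value of joint each of clip_a, clip_b below 0.09 rad and linear speed of cover below 0.02 m/s); the robot touches nothing.
It fails at once if the cover is dropped or slammed onto the carrier (moving faster than 0.5 m/s within 70 mm of its place) (linear speed of cover above 0.5 m/s and horizontal distance between cover_grip and carrier_rim below 0.03 m and z of cover_grip in the frame of carrier_rim below 0.11 m).
It also fails if it takes over 42 s, if anything falls off the work surface, if the arm or the gripper's body presses on something with over 40 N, if the wrist force passes 120 N, or if a joint passes its speed limit or range.

### The arm

A 7-joint arm with a two-finger parallel gripper is mounted at the origin on the work surface. World frame = base frame: x ahead of the robot, y to its left, z up, the work surface at z = 0. Lengths are in mm, angles in rad, forces in N, time in s.
With the tool pointing down it reaches from about 400 to 875 mm from the base axis. Payload 4.4 kg.
Tool frame: the origin (TCP) lies midway between the tips of the shut fingers; the grasp point (between the pads) lies 19 mm behind it; z points along the fingers, y is the line along which they close (so a half turn about z gives the same grasp; the last joint's range is limited). The gripper opens to 85 mm and grips with 20 to 120 N. Pads are 22 mm wide; open, the fingers measure 114 mm over their backs; the gripper's body (76 mm by 85 mm) begins 54 mm behind the grasp point. The pads swing forward as they close: fully open they stand 13 mm farther back than shut.
Start: joints at [-1.249, 0.628, 0.038, 1.517, -0.027, 0.996, -0.02], TCP at [245.777, 601.757, 231.313] pointing down, gripper open.
Joint ranges: [-3.06, 3.06], [-0.37, 2.12], [-1.25, 1.32], [0.18, 2.47], [-1.1, 4.24], [0.23, 1.98], [-2.94, 2.94]. Speed limits (rad/s): [2.57, 2.57, 3.14, 3.14, 3.14, 3.14, 3.14].

### API

Orientations are given as [roll, pitch, yaw] about the fixed x, y, z axes, in that order (R = Rz(yaw) Ry(pitch) Rx(roll)).
In Python, from cell import ctrl gives the robot as it stands.
- The arm moves only by the shell command python3 -m handwheel 'ROWS'. ROWS is JSON, a list of rows, each a list of 3 entries, a list of its own where there are three numbers: the turn, a rotation vector about the tool's x, y, z in degrees, then the shift along the tool's x, y, z in m, then the closure, from 0 (fully open) to 1 (shut). A call has 1 to 5 rows; each row shifts and turns the commanded pose from where the row before left it, along the tool's axes as they then stand; what a row does not reach is not made up. A row lasts 1/12 s, in which the tool goes at most 41.7 mm and 7.16 degrees, less where a joint would pass 70% of its speed; a pose out of reach is approached as far as the arm can. A call is refused whole if a number of a shift passes 0.0417 or a number of a turn 7.16, either way. A call with a gripper value outside its range is refused whole. The fingers move at their own pace and stop on an object; the grip force is fixed at half the most. Time passes only in rows, so rows that do not move let the fingers close. It gives the time, the measured TCP pose, the force, the opening and the grip force at its end, in the units of the state.
- ctrl.read_state(): the state, without advancing time (a new reading comes with each control period).
- ctrl.get_image(name): name is "side" or "top" or "wrist"; returns a dict with "pixels" (400x640x3 uint8, red, green, blue), "fx", "fy", "cx", "cy" (pixels), "pose" (4x4, takes a point from camera to world coordinates); the wrist camera has in their place "T_tool_cam" (4x4, takes a point from camera to tool coordinates, whose origin is the TCP and whose axes are the flange's). Camera axes: x right, y up, looking along -z (the intrinsics and any distortion apply to the point x, -y, -z); pixel columns grow to the right and rows downward; lengths in mm; the calibration is good to about 2 mm. A picture is of the moment at which its call begins: read the wrist's pose just before it. There is no depth.
- ctrl.finish_job(): hands the job in; it is judged then, once.
The state is a dict: "clock": time; "qpos": joint angles; "qd": joint speeds; "tau": joint torques, N m; "eef_pos": TCP position; "tool_rot": TCP orientation; "force": force on the tool from outside, world axes, zero at the start; "torque": the same for the moment, N m; "width": finger opening in mm; "gripper_force": force on a finger pad.
Only numpy, scipy, OpenCV 4.12 (cv2) and the standard library are available. Lean on these libraries where they do the work, as an engineer would, in place of code of your own. Each camera call takes 0.05 s, during which the arm holds its last target. There are 200 camera calls.

## Working session

There is one attempt and no reset: what is moved stays moved. The work goes in short steps, Python scripts to look and compute and a shell command to move; the robot and the scene stay as the last step left them, time stands still between calls to the robot, and variables do not carry over. Pictures are saved under pics/ and viewed, at most 10 in all, crops included, and the job is handed in when it is done.

```bash
mkdir -p pics; ls
python3 - <<'E'
from cell import ctrl
import cv2,numpy as np
s=ctrl.read_state();print({k:s[k] for k in('clock','eef_pos','tool_rot','width','force')})
for n in('top','side'):
    i=ctrl.get_image(n);cv2.imwrite(f'pics/{n}0.png',i['pixels'][:,:,::-1])
    print(n,[k for k in i],i['fx'],i['fy'],i['cx'],i['cy'],np.round(i['pose'],3).tolist(), i.get('distortion'))
E
```

```text
pics
{'clock': 0.0, 'eef_pos': array([245.5360143 , 601.13569577, 230.36860135]), 'tool_rot': array([-3.13960396e+00,  5.45370088e-05,  2.75382604e+00]), 'width': 85.47844143586624, 'force': array([0.63868141, 0.59091328, 0.67872722])}
top ['pixels', 'fx', 'fy', 'cx', 'cy', 'pose'] 474.152682390289 474.152682390289 318.84624598070604 191.49151921789806 [[-0.014, 0.984, -0.176, 273.609], [-1.0, -0.016, -0.009, 4.129], [-0.012, 0.176, 0.984, 1207.064], [0.0, 0.0, 0.0, 1.0]] None
side ['pixels', 'fx', 'fy', 'cx', 'cy', 'pose'] 499.6475385213996 499.6475385213996 319.98721510381034 196.37723843282726 [[0.787, 0.348, -0.509, -231.476], [-0.616, 0.455, -0.643, -849.036], [0.008, 0.82, 0.572, 826.461], [0.0, 0.0, 0.0, 1.0]] None
```

View pics/top0.png

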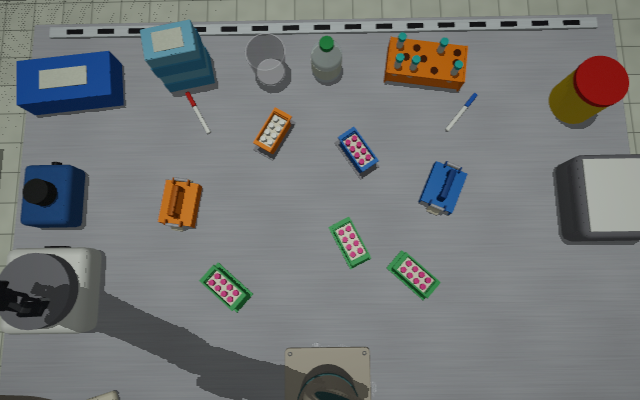

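View pics/side0.png

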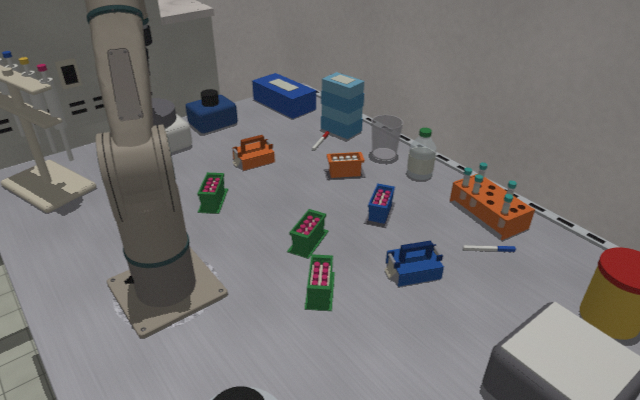

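The top view shows the blue carrier at about (357,151) and the blue cover at about (443,187). Orange and green look-alikes stand elsewhere. In the side view the cover is at (415,262) and the carrier at (381,203).

```bash
cat > h.py <<'E'
from cell import ctrl
import cv2,numpy as np
from scipy.spatial.transform import Rotation as Ro
def shot(n,save=None):
    s=ctrl.read_state();i=ctrl.get_image(n)
    if n=='wrist':
        T=np.eye(4);T[:3,:3]=Ro.from_euler('xyz',s['tool_rot']).as_matrix();T[:3,3]=s['eef_pos'];i['pose']=T@i['T_tool_cam']
    if save: cv2.imwrite(f'pics/{save}.png',i['pixels'][:,:,::-1])
    return i
def ray(i,p,z):
    p=np.atleast_2d(p).astype(float);P=np.array(i['pose'])
    d=np.c_[(p[:,0]-i['cx'])/i['fx'],-(p[:,1]-i['cy'])/i['fy'],-np.ones(len(p))]@P[:3,:3].T
    return P[:3,3]+d*((z-P[2,3])/d[:,2])[:,None]
def hsv(i): return cv2.cvtColor(i['pixels'],cv2.COLOR_RGB2HSV)
def rect(pts):  # world xy -> centre,long,short,angle of long axis (deg)
    c,(w,h),a=cv2.minAreaRect(np.float32(pts[:,:2]))
    if w<h: w,h,a=h,w,a+90
    return np.round([*c,w,h,(a+90)%180-90],1)
def blobs(i,lo,hi,amin=100):
    m=cv2.inRange(hsv(i),lo,hi);cs=cv2.findContours(m,cv2.RETR_EXTERNAL,cv2.CHAIN_APPROX_NONE)[0]
    return [c[:,0] for c in cs if cv2.contourArea(c)>amin]
def togo(xy,z,ang,s=None):
    """shift in tool axes to world point (TCP), and turn about tool z so tool x is along ang (mod 180)"""
    s=s or ctrl.read_state();R=Ro.from_euler('xyz',s['tool_rot']).as_matrix()
    d=R.T@(np.array([*xy,z])-s['eef_pos']);a=np.degrees(np.arctan2(R[1,0],R[0,0]))
    print('tool shift mm',np.round(d,1),'turn z deg',round((-(ang-a)+90)%180-90,1),'q7',np.round(s['qpos'][6],2),'tcp',np.round(s['eef_pos'],1),'rot',np.round(s['tool_rot'],3))
E
python3 - <<'E'
from h import *
i=shot('top')
for b in blobs(i,(100,120,40),(120,255,255)):
    c=b.mean(0)
    if 330<c[0]<480 and 110<c[1]<230:
        print(c,'z60',rect(ray(i,b,60)),'z39',rect(ray(i,b,39)))
g=hsv(i);cv2.imwrite('pics/crop.png',cv2.resize(i['pixels'][110:230,330:480,::-1],None,fx=5,fy=5,interpolation=cv2.INTER_NEAREST))
T=np.array(i['pose']);I=ctrl.get_image('wrist');print(np.round(I['T_tool_cam'],2),I['fx'])
togo((500,-250),250,0)
E
```

```text
[443.38993711 186.44654088] z60 [ 488.4 -291.1  122.3   84.6  -24.3] z39 [ 492.3 -296.5  124.5   86.2  -24.3]
[357.25714286 149.83809524] z60 [583.8 -80.8 108.5  58.2  33.5] z39 [589.4 -82.4 110.5  59.2  33.5]
[[   0.      0.95    0.32   82.83]
 [   1.      0.     -0.      0.2 ]
 [  -0.      0.32   -0.95 -144.29]
 [   0.      0.      0.      1.  ]] 359.12788395616076
tool shift mm [-557.5 -692.   -18.5] turn z deg -22.2 q7 -0.02 tcp [245.6 601.4 230.8] rot [-3.14   0.     2.754]
```

View pics/crop.png

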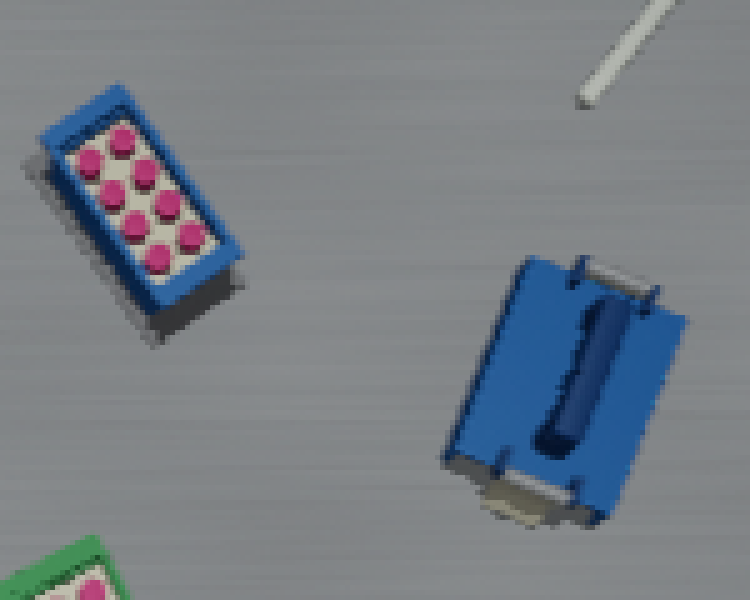

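The crop confirms it: the carrier is at about (584,-81) with its long axis at 33.5°, and the cover at about (492,-296) at -24°. I'll go over the carrier for a closer look on the way to the cover.

```bash
python3 -m handwheel '[[[0,0,0],[-0.03,-0.0265,0],0],[[0,0,0],[-0.03,-0.0265,0],0],[[0,0,0],[-0.03,-0.0265,0],0],[[0,0,0],[-0.03,-0.0265,0],0],[[0,0,0],[-0.03,-0.0265,0],0]]'
python3 -m handwheel '[[[0,0,0],[-0.03,-0.0265,0],0],[[0,0,0],[-0.03,-0.0265,0],0],[[0,0,0],[-0.03,-0.0265,0],0],[[0,0,0],[-0.03,-0.0265,0],0],[[0,0,0],[-0.03,-0.0265,0],0]]'
python3 -m handwheel '[[[0,0,0],[-0.03,-0.0265,0],0],[[0,0,0],[-0.03,-0.0265,0],0],[[0,0,0],[-0.03,-0.0265,0],0],[[0,0,0],[-0.03,-0.0265,0],0],[[0,0,0],[-0.03,-0.0265,0],0]]'
python3 -m handwheel '[[[0,0,0],[-0.03,-0.0265,0],0],[[0,0,0],[-0.03,-0.0265,0],0],[[0,0,0],[-0.03,-0.0265,0],0],[[0,0,0],[-0.03,-0.0265,0],0],[[0,0,0],[0,0,0],0]]'
python3 - <<'E'
from h import *
i=shot('wrist','w1')
for b in blobs(i,(100,120,40),(120,255,255),500): print(b.mean(0),len(b),rect(ray(i,b,60)))
for b in blobs(i,(155,100,60),(175,255,255),40): print('pink',b.mean(0),ray(i,b.mean(0),50)[0])
togo((492,-296),230,-24.3)
E
```

```text
clock: 0.62
eef_pos: [335.0, 420.5, 231.2]
tool_rot: [-3.141, 0.0, 2.754]
force: [1.2, -0.3, 0.5]
width: 85.4
gripper_force: 0.0
clock: 1.03
eef_pos: [423.8, 241.2, 231.4]
tool_rot: [3.141, 0.0, 2.754]
force: [1.9, 0.5, -0.7]
width: 85.6
gripper_force: 0.0
clock: 1.45
eef_pos: [512.5, 61.7, 231.4]
tool_rot: [3.141, 0.0, 2.754]
force: [1.5, 0.2, -0.5]
width: 85.2
gripper_force: 0.0
clock: 1.87
eef_pos: [585.4, -90.7, 231.3]
tool_rot: [-3.136, 0.006, 2.743]
force: [-0.9, -1.0, 0.5]
width: 85.2
gripper_force: 0.0
[349.29292929 191.39393939] 198 [606.5 -70.8  56.8  50.1  33.3]
[296.30388693 139.17314488] 283 [564.2 -96.5  59.1  52.7  33.7]
[ 80.2231405  154.15206612] 605 [ 496.9 -277.9  114.7   95.2  -24. ]
pink [343.47619048 186.4047619 ] [615.9355213  -76.91292012  50.        ]
pink [325.97674419 175.09302326] [599.11745072 -88.00032946  50.        ]
pink [355.81395349 169.65116279] [605.03764751 -60.20121886  50.        ]
pink [308.34883721 163.27906977] [582.15737275 -98.7784595   50.        ]
pink [338.33333333 157.5       ] [587.86137225 -70.97463314  50.        ]
pink [290.33333333 151.54761905] [ 565.49123156 -109.68806606   50.        ]
pink [320.42857143 145.92857143] [571.40603338 -82.07894594  50.        ]
pink [302.14634146 133.75609756] [554.65523885 -93.05168463  50.        ]
tool shift mm [   3.7 -229.3    1.6] turn z deg 1.6 q7 1.33 tcp [583.9 -85.9 231. ] rot [-3.139e+00  2.000e-03  2.746e+00]
```

View pics/w1.png

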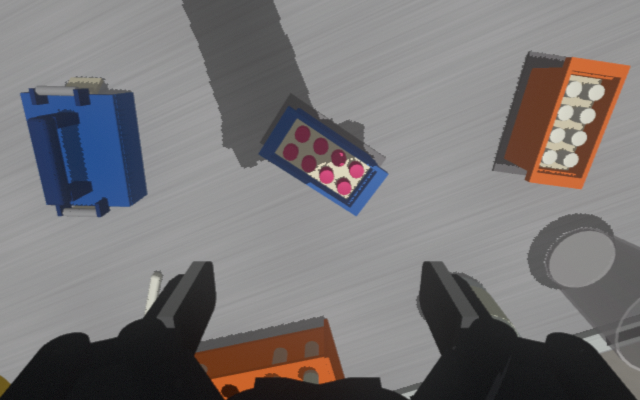

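The wrist view shows the carrier around (322,160), with its rim centre near (585,-84) at 33.2°. The cover is at the left, around (82,155). Next I go over the cover.

```bash
python3 -m handwheel '[[[0,0,1.6],[0,-0.038,0],0],[[0,0,0],[0.003,-0.038,0],0],[[0,0,0],[0,-0.038,0],0],[[0,0,0],[0,-0.038,0],0],[[0,0,0],[0,-0.038,0],0]]'
python3 -m handwheel '[[[0,0,0],[0,-0.038,0],0],[[0,0,0],[0,0,0],0],[[0,0,0],[0,0,0],0]]'
python3 - <<'E'
from h import *
i=shot('wrist','w2')
for b in blobs(i,(100,120,20),(120,255,255),500): print(b.mean(0),len(b),rect(ray(i,b,39)))
togo((492,-296),230,-24.3)
E
```

```text
clock: 2.33
eef_pos: [503.6, -252.7, 231.3]
tool_rot: [3.141, -0.001, 2.728]
force: [-0.1, 0.3, -0.1]
width: 85.4
gripper_force: 0.0
clock: 2.58
eef_pos: [487.7, -289.2, 231.3]
tool_rot: [-3.141, -0.001, 2.721]
force: [0.4, 1.2, 0.5]
width: 85.3
gripper_force: 0.0
[562.73880597 170.80970149] 268 [596.8 -74.  118.2  54.1  33.4]
[308.10829493 166.79262673] 434 [ 492.7 -300.8  123.2   83.1  -24.2]
tool shift mm [-6.4 -7.1  1.2] turn z deg 0.4 q7 1.7 tcp [ 489.  -286.9  231.2] rot [ 3.140e+00 -1.000e-03  2.725e+00]
```

View pics/w2.png

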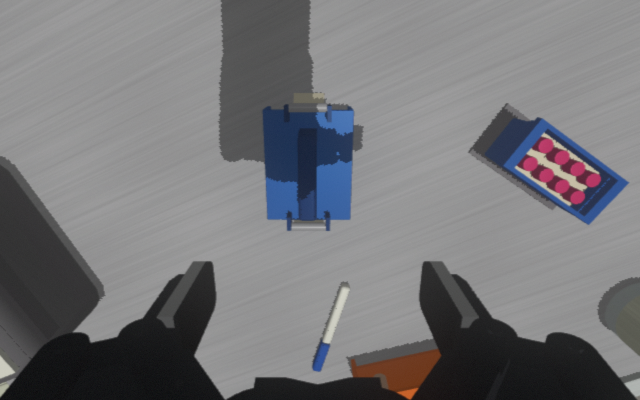

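The cover's plate has corners near (264,108), (354,107), (351,219) and (267,220). The handle bar runs along column 308, from row 128 to row 220.

Run:
```python
from h import *
i=shot('wrist')
p=ray(i,[(264,108),(354,107),(351,219),(267,220)],39);c=p.mean(0)
d=p[0]+p[1]-p[2]-p[3];print('plate',p.round(),c.round(1),np.degrees(np.arctan2(d[1],d[0])))
h=ray(i,[(308,129),(308,219)],82);print('handle',h.round(1),h.mean(0))
# carrier rim corners from the blob, z60
for b in blobs(i,(100,120,20),(120,255,255),500):
    if b[:,0].mean()>450: print('rim',rect(ray(i,b,60)))
r=ray(i,[(541,118),(628,182),(589,223),(503,161)],60);print(r.round(),r.mean(0))
pk=np.array([ray(i,b.mean(0),55)[0] for b in blobs(i,(155,100,60),(175,255,255),40)]);print(len(pk),pk.mean(0))
togo((492,-296),230,-24.2)
```

```text
plate [[ 423. -310.   39.]
 [ 456. -235.   39.]
 [ 558. -279.   39.]
 [ 524. -357.   39.]] [ 490.4 -295.4   39. ] 155.73264970916102
handle [[ 451.7 -277.9   82. ]
 [ 524.  -310.5   82. ]] [ 487.82125139 -294.19880662   82.        ]
rim [585.3 -85.2 110.6  50.7  33.5]
[[ 528.  -91.   60.]
 [ 618.  -30.   60.]
 [ 645.  -71.   60.]
 [ 552. -131.   60.]] [585.63854741 -80.65245301  60.        ]
2 [583.62949227 -86.66797087  55.        ]
tool shift mm [-6.2 -8.5  1.1] turn z deg 0.5 q7 1.7 tcp [ 489.8 -285.7  231.1] rot [ 3.140e+00 -1.000e-03  2.728e+00]
```

```bash
python3 -m handwheel '[[[0,0,0.5],[-0.003,-0.009,0.035],0],[[0,0,0],[0,0,0.035],0],[[0,0,0],[0,0,0.035],0],[[0,0,0],[0,0,0.03],0],[[0,0,0],[0,0,0.025],0.3]]'
python3 -m handwheel '[[[0,0,0],[0,0,0.015],0.5],[[0,0,0],[0,0,0],0.6],[[0,0,0],[0,0,0],1],[[0,0,0],[0,0,0],1],[[0,0,0],[0,0,0],1]]'
python3 -m handwheel '[[[0,0,0],[0,0,0],1],[[0,0,0],[0,0,0],1],[[0,0,0],[0,0,0],1]]'
```

```text
clock: 3.1
eef_pos: [488.9, -293.6, 69.0]
tool_rot: [3.14, -0.002, 2.721]
force: [1.0, 0.9, 0.3]
width: 75.8
gripper_force: 0.0
clock: 3.52
eef_pos: [489.6, -297.3, 57.8]
tool_rot: [-3.141, 0.003, 2.718]
force: [-0.6, -1.4, -1.7]
width: 14.7
gripper_force: 61.8
clock: 3.77
eef_pos: [489.0, -297.5, 57.3]
tool_rot: [-3.142, 0.002, 2.717]
force: [-0.2, 0.5, 4.1]
width: 15.0
gripper_force: 62.2
```

```bash
python3 -m handwheel '[[[0,0,0],[0,0,-0.015],1],[[0,0,0],[0,0,-0.03],1],[[0,0,0],[0,0,-0.035],1],[[0,0,0],[0,0,-0.035],1],[[0,0,0],[0,0,-0.025],1]]'
python3 -m handwheel '[[[0,0,0],[0,0.02,0],1],[[0,0,0],[0,0.032,0],1],[[0,0,0],[0,0.036,0],1],[[0,0,0],[0,0.036,0],1],[[0,0,0],[0,0.036,0],1]]'
python3 -m handwheel '[[[0,0,0],[0,0.036,0],1],[[0,0,0],[0,0.024,0],1],[[0,0,0],[0,0.012,0],1],[[0,0,-4.6],[0,0,0],1],[[0,0,-6],[0,0,0],1]]'
python3 -m handwheel '[[[0,0,-7],[0,0,0],1],[[0,0,-7],[0,0,0],1],[[0,0,-7],[0,0,0],1],[[0,0,-7],[0,0,0],1],[[0,0,-7],[0,0,0],1]]'
python3 -m handwheel '[[[0,0,-7],[0,0,0],1],[[0,0,-5],[0,0,0],1],[[0,0,0],[0,0,0],1],[[0,0,0],[0,0,0],1]]'
python3 - <<'E'
from h import *
i=shot('wrist','w3')
togo((585.3,-85),197,33.3)
w=i['pixels'];s=shot('side')['pixels'];t=shot('top')['pixels']
cr=lambda a,x,y,k:cv2.resize(a[y:y+100,x:x+100],None,fx=k,fy=k,interpolation=cv2.INTER_NEAREST)
cv2.imwrite('pics/m3.png',np.hstack([cr(s,330,120,4),cr(t,310,90,4)])[:,:,::-1])
E
```

```text
clock: 4.18
eef_pos: [488.8, -297.5, 199.3]
tool_rot: [-3.141, 0.003, 2.717]
force: [0.5, -0.0, -1.3]
width: 15.1
gripper_force: 61.6
clock: 4.6
eef_pos: [554.3, -149.9, 196.5]
tool_rot: [3.141, -0.0, 2.716]
force: [1.2, 0.1, -1.1]
width: 14.9
gripper_force: 61.6
clock: 5.02
eef_pos: [583.6, -85.1, 196.1]
tool_rot: [-3.141, -0.001, 2.908]
force: [0.6, -0.6, -1.8]
width: 14.5
gripper_force: 61.5
clock: 5.43
eef_pos: [583.1, -87.3, 196.3]
tool_rot: [-3.141, -0.001, -2.766]
force: [0.4, -0.0, -1.3]
width: 14.8
gripper_force: 61.6
clock: 5.77
eef_pos: [583.3, -87.0, 196.2]
tool_rot: [3.142, -0.001, -2.565]
force: [0.6, -1.1, -1.2]
width: 15.1
gripper_force: 61.6
tool shift mm [-2.6  0.4 -0.8] turn z deg -0.2 q7 2.13 tcp [583.4 -86.8 196.2] rot [-3.141e+00 -1.000e-03 -2.565e+00]
```

View pics/w3.png

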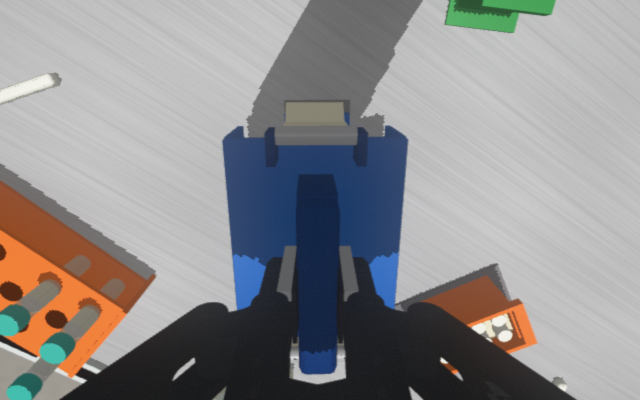

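View pics/m3.png

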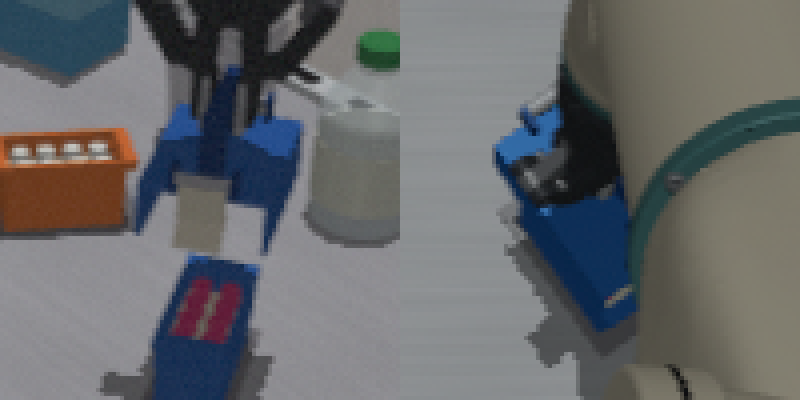

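The wrist view shows the cover held level by its handle: bar on columns 297–338, top-face ends at rows ~196 and ~373. The side crop shows the cover above the carrier and aligned with it.

Run:
```python
from h import *
i=shot('wrist');s=ctrl.read_state();R=Ro.from_euler('xyz',s['tool_rot']).as_matrix()
z=s['eef_pos'][2]+26
g=hsv(i)
print([int(v) for v in g[165:206,317,2]]); print([int(v) for v in g[345:380,317,2]])
p=ray(i,[(317.5,196),(317.5,373),(297,250),(339,250)],z);print(((p-s['eef_pos'])@R).round(1))
p=ray(i,[(317.5,175)],z-14);print('bottom edge',((p-s['eef_pos'])@R).round(1))
```

```text
[105, 104, 105, 104, 104, 104, 105, 104, 103, 81, 69, 68, 66, 65, 65, 67, 65, 66, 66, 65, 65, 65, 65, 65, 64, 65, 64, 65, 65, 64, 67, 69, 66, 65, 66, 66, 66, 66, 66, 66, 67]
[67, 66, 66, 66, 68, 72, 103, 118, 120, 121, 121, 119, 120, 119, 121, 120, 120, 119, 118, 118, 119, 120, 118, 117, 117, 119, 116, 114, 116, 160, 184, 191, 194, 193, 191]
[[ 41.    0.6 -26. ]
 [-37.6   0.6 -26. ]
 [ 20.   -6.9 -26. ]
 [ 20.    8.5 -26. ]]
bottom edge [[ 44.6   0.7 -12. ]]
```

```bash
python3 -m handwheel '[[[0,0,-0.2],[-0.0045,0,0.015],1],[[0,0,0],[0,0,0.02],1],[[0,0,0],[0,0,0.02],1],[[0,0,0],[0,0,0.015],1],[[0,0,0],[0,0,0.008],1]]'
python3 -m handwheel '[[[0,0,0],[0,0,0.006],1],[[0,0,0],[0,0,0.006],1],[[0,0,0],[0,0,0],1]]'
python3 - <<'E'
from h import *
s=shot('side')['pixels'];togo((585.3,-85),83.3,33.3)
cv2.imwrite('pics/s4.png',cv2.resize(s[150:250,330:430],None,fx=5,fy=5,interpolation=cv2.INTER_CUBIC)[:,:,::-1])
E
```

```text
clock: 6.38
eef_pos: [586.4, -83.1, 116.4]
tool_rot: [3.14, -0.003, -2.558]
force: [-0.7, 0.2, -1.1]
width: 15.4
gripper_force: 61.5
clock: 6.63
eef_pos: [587.3, -83.3, 105.7]
tool_rot: [3.141, -0.001, -2.557]
force: [-0.6, 0.7, -0.9]
width: 15.0
gripper_force: 61.6
tool shift mm [ 2.9 -0.1 23.1] turn z deg 0.2 q7 2.1 tcp [587.7 -83.3 106.4] rot [-3.142 -0.    -2.557]
```

View pics/s4.png

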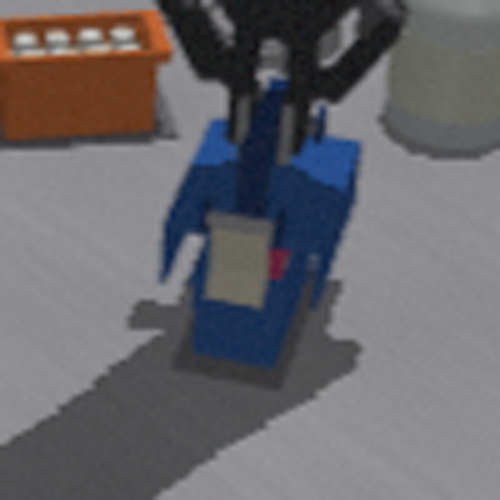

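The side crop shows the cover straddling the carrier and lined up, with the near clip just outside the rim. Now I press straight down in small steps.

```bash
python3 -m handwheel '[[[0,0,0],[0,0,0.004],1],[[0,0,0],[0,0,0.004],1],[[0,0,0],[0,0,0.003],1]]'
python3 -m handwheel '[[[0,0,0],[0,0,0.003],1],[[0,0,0],[0,0,0.003],1],[[0,0,0],[0,0,0],1]]'
python3 -m handwheel '[[[0,0,0],[0,0,0.003],1],[[0,0,0],[0,0,0.002],1],[[0,0,0],[0,0,0],1]]'
```

```text
clock: 6.93
eef_pos: [587.7, -83.7, 95.7]
tool_rot: [-3.141, 0.0, -2.558]
force: [-1.3, -1.0, -1.1]
width: 15.1
gripper_force: 61.6
clock: 7.18
eef_pos: [587.0, -83.5, 88.5]
tool_rot: [3.141, -0.001, -2.557]
force: [-1.7, -1.6, -1.8]
width: 14.8
gripper_force: 61.5
clock: 7.43
eef_pos: [586.9, -83.4, 83.6]
tool_rot: [3.141, -0.002, -2.557]
force: [-2.0, -1.2, -1.2]
width: 15.1
gripper_force: 61.6
```

```bash
python3 -m handwheel '[[[0,0,0],[0,0,0.001],1],[[0,0,0],[0,0,0.001],1],[[0,0,0],[0,0,0],1]]'
python3 -m handwheel '[[[0,0,0],[0,0,0.001],1],[[0,0,0],[0,0,0.001],1],[[0,0,0],[0,0,0],1]]'
python3 - <<'E'
from h import *
s=shot('side')['pixels'];w=shot('wrist')['pixels'];togo((585.3,-85),83.3,33.3)
cv2.imwrite('pics/s5.png',np.hstack([cv2.resize(s[170:250,340:420],(400,400),interpolation=cv2.INTER_CUBIC),cv2.resize(w[60:260,220:420],(400,400))])[:,:,::-1])
E
```

```text
clock: 7.68
eef_pos: [586.9, -83.8, 83.0]
tool_rot: [3.141, -0.001, -2.558]
force: [-4.5, -2.3, 5.8]
width: 14.9
gripper_force: 62.6
clock: 7.93
eef_pos: [587.1, -84.1, 82.7]
tool_rot: [-3.141, -0.001, -2.558]
force: [-7.9, -3.4, 18.6]
width: 15.0
gripper_force: 64.4
tool shift mm [ 1.9  0.3 -0.6] turn z deg 0.1 q7 2.09 tcp [587.1 -84.1  82.7] rot [-3.141e+00 -1.000e-03 -2.558e+00]
```

View pics/s5.png

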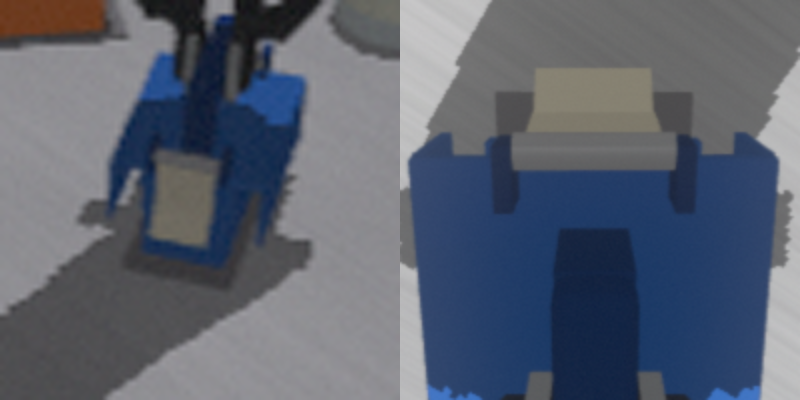

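The cover looks seated: it stopped at the expected height and 18.6 N built up. However, the sideways force is about 8 N towards tool +x, and the near clip in the wrist crop sticks out about 6 px more than before. That clip is probably still spread, so I'll shift the cover towards tool +x while pressing.

```bash
python3 -m handwheel '[[[0,0,0],[0.0015,0,0],1],[[0,0,0],[0.0015,0,0],1],[[0,0,0],[0,0,0],1]]'
python3 -m handwheel '[[[0,0,0],[0.001,0,0],1],[[0,0,0],[0.001,0,0.0005],1],[[0,0,0],[0,0,0],1]]'
python3 - <<'E'
from h import *
i=shot('wrist');w=i['pixels'];togo((585.3,-85),83.3,33.3)
g=hsv(i);c=[317]
for x in (300,317,335): print([tuple(int(a) for a in v) for v in g[86:132:3,x]])
E
```

```text
clock: 8.28
eef_pos: [587.0, -84.0, 82.8]
tool_rot: [-3.14, 0.004, -2.557]
force: [-4.4, 0.8, 14.9]
width: 15.2
gripper_force: 63.8
clock: 8.53
eef_pos: [587.1, -84.0, 82.8]
tool_rot: [-3.139, 0.008, -2.556]
force: [-0.7, 2.0, 15.3]
width: 14.9
gripper_force: 63.9
tool shift mm [ 2.   0.1 -0.5] turn z deg 0.2 q7 2.1 tcp [587.  -84.   82.8] rot [-3.139  0.008 -2.556]
[(0, 0, 107), (0, 0, 108), (30, 2, 110), (24, 38, 134), (23, 38, 134), (24, 38, 135), (21, 38, 134), (23, 38, 135), (23, 38, 134), (23, 38, 134), (22, 38, 127), (22, 38, 126), (22, 38, 127), (23, 28, 118), (150, 2, 106), (120, 5, 106)]
[(0, 2, 104), (0, 2, 106), (0, 2, 106), (21, 38, 136), (23, 40, 135), (23, 38, 134), (23, 38, 134), (24, 38, 133), (24, 38, 134), (23, 40, 135), (22, 39, 125), (21, 40, 127), (22, 38, 126), (21, 30, 118), (0, 0, 105), (135, 5, 106)]
[(30, 2, 105), (0, 0, 104), (30, 5, 108), (23, 38, 135), (23, 40, 134), (23, 38, 134), (23, 38, 135), (23, 38, 135), (23, 40, 134), (23, 38, 133), (21, 40, 127), (23, 37, 125), (22, 38, 126), (23, 28, 117), (90, 2, 107), (110, 7, 107)]
```

The handle did not move although I commanded 5 mm. The rim is held from both ends and the sideways force is now near zero. I'll relieve the press, let go, rise and look.

```bash
python3 -m handwheel '[[[0,0,0],[0,0,-0.001],1],[[0,0,0],[0,0,0],0.6],[[0,0,0],[0,0,0],0.4],[[0,0,0],[0,0,0],0],[[0,0,0],[0,0,0],0]]'
python3 -m handwheel '[[[0,0,0],[0,0,0],0],[[0,0,0],[0,0,-0.02],0],[[0,0,0],[0,0,-0.04],0],[[0,0,0],[0,0,-0.04],0],[[0,0,0],[0,0,0],0]]'
python3 - <<'E'
from h import *
s=shot('side')['pixels'];w=shot('wrist','w6')['pixels'];togo((585.3,-85),83.3,33.3)
cv2.imwrite('pics/s6.png',np.hstack([cv2.resize(s[170:250,340:420],(400,400),interpolation=cv2.INTER_CUBIC),cv2.resize(w[60:260,220:420],(400,400))])[:,:,::-1])
E
```

```text
clock: 9.0
eef_pos: [583.5, -86.0, 80.6]
tool_rot: [3.141, 0.0, -2.557]
force: [-0.3, -0.2, 0.5]
width: 62.6
gripper_force: 0.0
clock: 9.42
eef_pos: [588.3, -86.3, 187.9]
tool_rot: [-3.133, 0.01, -2.558]
force: [0.6, -0.5, -0.1]
width: 85.1
gripper_force: 0.0
tool shift mm [-0.9  1.  99.3] turn z deg 0.2 q7 2.13 tcp [584.7 -86.2 182.6] rot [-3.139e+00  3.000e-03 -2.558e+00]
```

View pics/s6.png

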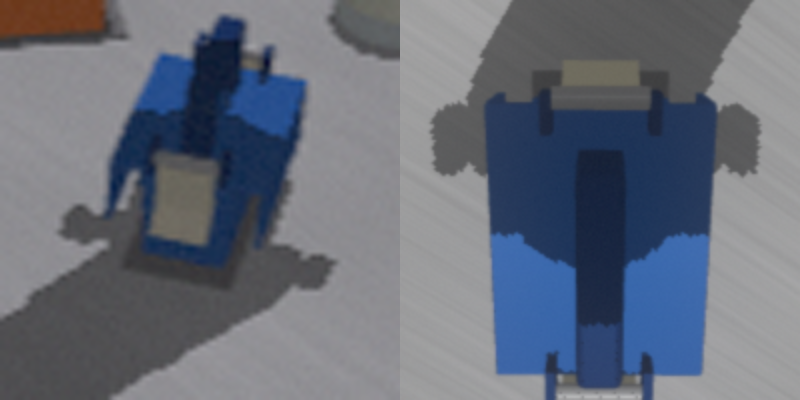

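The cover has been released and sits straight on the carrier, with plate corners in the full wrist image at about (264,111), (378,111), (371,247) and (268,247). I'll check its height, tilt and clip angle numerically.

Run:
```python
from h import *
i=shot('wrist');sd=shot('side');s=ctrl.read_state()
g=hsv(i)
# edges along centre column (handle/clip) and off-centre column (plate)
for x in (290,320): print(x,[int(v) for v in g[80:130:2,x,2]],[int(v) for v in g[236:266:2,x,2]])
c,sn=np.cos(np.radians(33.4)),np.sin(np.radians(33.4));A=np.array([[c,sn],[-sn,c]])
f=lambda p,z:(ray(i,p,z)[:,:2]-[585.3,-85])@A.T
print('plate',f([(264,111),(378,111),(371,247),(268,247)],65).round(1).tolist())
print('handle near bottom/far top',f([(320,135)],94).round(1),f([(320,253)],108).round(1))
print('clip tip',f([(320,90)],28).round(1))
def tri(pw,ps):
    def l(i,p): a=ray(i,p,0)[0];return a,ray(i,p,100)[0]-a
    (a,u),(b,v)=l(i,pw),l(sd,ps)
    t=np.linalg.lstsq(np.c_[u,-v],b-a,rcond=None)[0];q=(a+t[0]*u+b+t[1]*v)/2
    return q.round(1),np.linalg.norm(a+t[0]*u-b-t[1]*v).round(1)
S=lambda x,y:(340+x/5,170+y/5)
print('far-left, far-right plate corners',tri((371,247),S(160,55)),tri((268,247),S(304,78)))
print('clip bottom corners',tri((303,90),S(208,245)),tri((337,90),S(148,233)))
```

```text
290 [94, 90, 91, 91, 91, 95, 93, 90, 92, 76, 68, 67, 67, 66, 59, 59, 63, 62, 63, 62, 62, 61, 63, 62, 61] [169, 166, 165, 158, 147, 144, 127, 121, 132, 133, 132, 139, 138, 137, 137]
320 [88, 89, 87, 86, 89, 88, 88, 110, 112, 109, 110, 111, 110, 94, 88, 89, 90, 86, 82, 85, 87, 87, 87, 87, 87] [113, 113, 113, 113, 112, 112, 114, 112, 111, 111, 110, 112, 151, 186, 153]
plate [[-55.5, -38.4], [-55.7, 43.1], [52.8, 43.5], [53.0, -40.2]]
handle near bottom/far top [[-43.5   1.6]] [[34.9  1.8]]
clip tip [[-68.1   1.8]]
far-left, far-right plate corners (array([606.7, -20.8,  64.4]), np.float64(3.5)) (array([651.1, -90.1,  67.2]), np.float64(1.3))
clip bottom corners (array([ 536.7, -134.3,   32.4]), np.float64(5.7)) (array([ 520. , -110.1,   33.3]), np.float64(0.4))
```

Run:
```python
from h import *
i=ctrl.get_image('wrist');T=np.array(i['T_tool_cam'])
a=cv2.imread('pics/w3.png');v=cv2.cvtColor(a,cv2.COLOR_BGR2HSV)
print('w3',[tuple(map(int,x)) for x in v[90:150:2,317,1:]])
n=hsv(i);print('now',[tuple(map(int,x)) for x in n[80:116:1,320,1:]]);print('now290',[int(x) for x in n[94:116,290,1]])
j=dict(i,pose=T)
for r in (98,99,100,101,126): print(r,ray(j,[(317,r)],55)[0].round(1))
s=ctrl.read_state();z=s['eef_pos'][2]
for r in (92,93,94,95): print('now',r,ray(j,[(320,r)],z-28)[0].round(1))
print('plate now',ray(j,[(290,112),(290,113),(290,114),(290,248)],z-65)[:,0].round(1), 'handle', ray(j,[(320,256),(320,260)],z-108)[:,0].round(1))
```

```text
w3 [(0, 109), (0, 107), (2, 110), (0, 109), (0, 108), (3, 85), (32, 118), (40, 135), (38, 136), (39, 137), (36, 135), (39, 136), (38, 135), (38, 134), (40, 135), (38, 136), (36, 127), (35, 125), (9, 108), (5, 107), (2, 106), (2, 108), (2, 112), (2, 111), (2, 104), (3, 102), (3, 101), (13, 98), (163, 105), (163, 105)]
now [(0, 89), (0, 91), (6, 90), (3, 88), (0, 86), (3, 89), (3, 89), (3, 89), (3, 87), (6, 86), (6, 87), (3, 87), (3, 88), (3, 89), (3, 88), (3, 89), (18, 97), (36, 107), (39, 112), (39, 111), (37, 111), (36, 112), (39, 112), (37, 110), (37, 110), (37, 110), (37, 110), (37, 110), (37, 109), (35, 102), (6, 89), (3, 88), (3, 87), (3, 88), (3, 90), (5, 96)]
now290 [5, 3, 3, 5, 3, 3, 6, 0, 4, 8, 8, 4, 8, 11, 12, 4, 10, 28, 41, 44, 46, 43]
98 [68.3  0.6 55. ]
99 [67.7  0.6 55. ]
100 [67.2  0.6 55. ]
101 [66.7  0.6 55. ]
126 [53.3  0.6 55. ]
now 92 [ 66.    3.  151.4]
now 93 [ 65.2   3.  151.4]
now 94 [ 64.5   3.  151.4]
now 95 [ 63.7   3.  151.4]
plate now [ 54.4  53.7  53.  -52.9] handle [-36.4 -39.4]
```

```bash
python3 -c "
from cell import ctrl
print(ctrl.finish_job())"
```

```text
the job is handed in; nothing more can be done
None
```

The blue cover is on the blue carrier, pressed down to its stop (about 19 N), released and measured flat and flush, and the job is handed in with no verdict returned; the near clip measured straight, while the far clip was out of view and I inferred it had snapped from the flush height at both ends.

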